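# Index the gear to its gap for a probe reading

## Robot

A 7-joint arm with a two-finger parallel gripper is mounted at the origin on the work surface. World frame = base frame: x ahead of the robot, y to its left, z up, the work surface at z = 0. Lengths are in m, angles in rad, forces in N, time in s.
With the tool pointing down it reaches from about 0.35 to 0.9 m from the base axis. Payload 8.1 kg.
Tool frame: the origin (TCP) lies midway between the tips of the shut fingers; the grasp point (between the pads) lies 19 mm behind it; z points along the fingers, y is the line along which they close (so a half turn about z gives the same grasp; the last joint's range is limited). The gripper opens to 92 mm and grips with 3 to 60 N. Pads are 19 mm wide; open, the fingers measure 130 mm over their backs; the gripper's body (75 mm by 190 mm) begins 47 mm behind the grasp point.
Start: joints at [1.043, 0.434, 0.025, 1.573, -0.012, 1.134, -0.075], TCP at [0.258, -0.569, 0.227] pointing down, gripper open.
Joint ranges: [-2.62, 2.62], [-0.44, 2.09], [-1.27, 1.32], [0.08, 2.57], [-1.32, 4.46], [0.12, 2], [-2.74, 2.74]. Speed limits (rad/s): [2.22, 2.22, 3.01, 3.01, 3.14, 3.14, 3.14].

## Interface

Orientations are given as a rotation vector (axis times angle).
In Python, from cell import arm gives the robot as it stands.
- The arm moves only by the tool move_arm, never from a script. Its argument "motion" is a list of rows, each an object of numbers: "tx", "ty", "tz": the shift along the tool's x, y, z normalised to -1 to 1, where 1 is 1000 mm; "twist": the turn about the tool's z normalised to -1 to 1, where 1 is pi/2 rad. In form: [{"tx": .., "ty": .., "tz": .., "twist": ..}, ...]. A call has 1 to 12 rows; each row shifts and turns the commanded pose from where the row before left it, along the tool's axes as they then stand; what a row does not reach is not made up. A row lasts 1/10 s, in which the tool goes at most 50 mm and 8.59 degrees, less where a joint would pass 70% of its speed; a pose out of reach is approached as far as the arm can. A call with a number of a shift or a turn outside -1 to 1 is refused whole. A call with a gripper value outside its range is refused whole. "gripper" is the gripper's target within -1 to 1 (shut at 1, half-way at 0, fully open at -1), set as the call begins (left out, the last holds). The fingers move at their own pace and stop on an object; "squeeze" is the grip in N (left out, the last holds). Time passes only in rows, so rows that do not move let the fingers close. It gives the time, the measured TCP pose, the force, the opening and the grip force at its end, in the units of the state.
- arm.observe(): the state, without advancing time (a new reading comes with each control period).
- arm.get_image(name): name is "scene" or "top" or "wrist"; returns the picture (400x640x3 uint8, red, green, blue); there is no depth.
- arm.calibration(name): a dict with "K" (3x3 intrinsics, pixels), "T" (4x4, takes a point from camera to world coordinates). Camera axes: x right, y down, z forward; pixel columns grow to the right and rows downward; lengths in m; the calibration is good to about 2 mm. A picture is of the moment at which its call begins: read the wrist's pose just before it. calibration takes no time and is no camera call; for the wrist camera it gives the pose at the moment of the call.
- arm.sign_off(): hands the job in; it is judged then, once.
Trained networks look in the newest picture that a camera, given by its name, has taken for a name from the list of things; names that differ only in an ending like _2 or _b are one class to them, and where a whole thing is asked for, a point or a joint stands for the part that bears it (a point fixed in the world has none). Each returns a list of dicts, best first, with "conf" (0 to 1); they miss things now and then, are a little off and sometimes report something else, mostly with a low value. They report only what shows in the picture. A call takes as long as a camera call. They do not tell look-alikes from the thing itself.
- arm.look_for(camera, query): "point" ([column, row] as shares, 0 to 1, of the picture: columns of its width, rows of its height, amid what is visible of it).
- arm.regions_of(camera, query): "region" (400x640 bool, what is visible of it) and "point" ([column, row] as shares, 0 to 1, of the picture: columns of its width, rows of its height, amid what is visible of it).
- arm.place_of(camera, query): "point" ([column, row] as shares, 0 to 1, of the picture: columns of its width, rows of its height: a listed point, or the origin of a listed thing).
The state is a dict: "clock": time; "joints": joint angles; "dq": joint speeds; "joint_efforts": joint torques, N m; "position": TCP position; "ee_rot": TCP orientation; "force": force on the tool from outside, world axes, zero at the start; "ft_torque": the same for the moment, N m; "width": opening from 0.0 (shut) to 1.0 (fully open); "gripper_force": force on a finger pad.
Only numpy, scipy, OpenCV 4.12 (cv2) and the standard library are available. Lean on these libraries where they do the work, as an engineer would, in place of code of your own. Each camera call takes 0.05 s, during which the arm holds its last target. There are 200 camera calls.

## Task

At the gear inspection station, draw the sprung probe back by its post and push the post sideways into the holding notch so that it stays parked there by itself, then crank the handwheel the number of turns needed (one full turn moves the rotary table 45 degrees) to bring the gear's wide gap, where one tooth is missing, squarely in front of the probe. Then swing the table's lock lever round to its stop, and only after that free the post from its notch so that the probe goes fully home towards the gear. Never turn the table with the probe out or the lock on, and leave the loose step block and spanner where they lie.

Things in the scene. Friction and masses are not known exactly. Their poses are not given: they have to be found in the camera images.
- station: fixed grey gear inspection station, left or right on the bench, bed 330 x 240 x 20 mm; origin on the bench under the rotary table's axis, z up; its -x axis points along the probe, away from the table. The probe ram lies on the -x side under an aluminium gate plate (top at 135 mm) with an L-shaped slot; the lock lever stands at the -x, -y corner
- gear_hub (a point): top of the gear's hub, on the table's axis, 148 mm over the bench. The steel gear (156 mm across, top at 130 mm) is held on the round table (192 mm across) by three grey clamp dogs, 140 mm high, that reach 95 mm from the axis
- probe (a joint): slide of the probe ram, m: 0 = home (tip 82 mm from the table's axis, 4 mm off the tooth tips), grows as it is drawn back along the station's -x, stop at 0.048. A spring of 6 N (home) to 12 N (drawn back) pushes it home
- probe_post (a joint): sideways slide of the post on the ram, m: 0 = in line with the ram, grows towards the station's +y, end at 0.022; stiff by 1 to 2 N, no spring. The gate lets it go sideways only when the probe is drawn back 0.040 or more (aim for 0.044); pushed across to about 0.020 it is in the notch, whose front wall then holds the probe at about 0.038. Less than about 0.010 across and it snaps home
- post_grip (a point): middle of the steel upright grip on the post, at 180 mm over the bench: a cylinder 22 mm across, 155 to 205 mm high, above the gate plate; moves with the probe and the post; its axes are the station's
- probe_tip (a point): brass tip of the probe, facing the gear, 100 mm over the bench
- rotary_table (a joint): angle of the geared table, rad: 0 = gap squarely in front of the probe; starts negative; grows clockwise seen from above; moves only with the handwheel, by 1/8 of its angle
- gear_gap (a point): middle of the wide gap in the gear's rim where one tooth is missing (about 50 mm wide, the other gaps about 17 mm; 16 mm deep), between the two dogs that stand nearest each other, 70 mm from the table's axis, at the gear's top, 130 mm over the bench; turns with the table
- wheel_stand: fixed grey gear case with a flat handwheel on top, base 150 x 150 mm; origin on the bench under the wheel's vertical axis. It drives the rotary table from under the bench; it stands on the other side of the bench from the station
- handwheel (a joint): angle of the handwheel, rad, grows clockwise seen from above; 0 = gap in front of the probe (8 rad of wheel = 1 rad of table). Starts 1.4 to 2.1 turns short of it, so it is turned clockwise by minus its reading. Stays where it is left; about 2 N at the handle
- wheel_centre (a point): on the wheel's axis, 124 mm over the bench; the steel wheel is 131 mm across, rim top at 97 mm, hub top at 104 mm
- crank_handle (a point): on the steel upright crank handle, 129 mm over the bench and 50 mm from the wheel's axis: a cylinder 24 mm across, 99 to 155 mm high, that spins freely on its pin, so that the hand need not turn
- lock (a joint): angle of the lock lever, rad: 0 = fully open, starts 0 to 0.2, grows clockwise seen from above, 1.0 = locked, at its stop; stays where left, about 1.5 N at the knob
- lock_knob (a point): middle of the steel upright knob at the end of the lock lever, at 119 mm over the bench: a cylinder 22 mm across, 94 to 139 mm high, 55 mm from the pivot
- lock_pivot (a point): on the lock lever's vertical axis, at the height of the knob's middle; top of the hub at 98 mm
- step_block: loose aluminium step block, 120 x 40 x 40 mm, between the station and the handwheel
- spanner: loose spanner lying flat, 170 mm long, in the middle in front of the robot
There are look-alikes about, which are no part of the job. What is shaped like the wheel_stand but red or yellow is not meant.

How it is judged:
By the outcome, as a careful person would: the job done as asked, in the order asked, and still so for the second after the job is handed in, with the robot touching nothing.
It also fails if it takes over 70 s, if anything falls off the work surface, if the arm or the gripper's body presses on something with over 40 N, if the wrist force passes 120 N, or if a joint passes its speed limit or range.

## Working session

There is one attempt and no reset: what is moved stays moved. The work goes in short steps, Python scripts to look and compute and a tool call to move; the robot and the scene stay as the last step left them, time stands still between calls to the robot, and variables do not carry over. Pictures are saved under pics/ and viewed, at most 10 in all, crops included, and the job is handed in when it is done.

Besides the shell and the picture viewer there is one more tool, called as name(argument=value, ...) on one line, values as JSON. move_arm: Moves the arm, as the interface text tells. Scaled input: -1 to 1 covers 1000 mm each way for a shift and pi/2 rad each way for a turn. Its arguments: {"type":"object","properties":{"motion":{"type":"array","items":{"type":"object","properties":{"tx":{"type":"number"},"ty":{"type":"number"},"tz":{"type":"number"},"twist":{"type":"number"}}}},"gripper":{"type":"number"},"squeeze":{"type":"number"}},"required":["motion"]}

```bash
mkdir -p pics; cat > h.py <<'E'
import numpy as np, cv2
from cell import arm
def ray(cam,pt,z,cal=None):
    c=cal or arm.calibration(cam);K=np.array(c["K"]);T=np.array(c["T"])
    d=T[:3,:3]@np.linalg.solve(K,[pt[0]*640,pt[1]*400,1]);o=T[:3,3]
    return (o+d*(z-o[2])/d[2]).round(4)
def find(cam,q,z,n=3):
    for r in arm.place_of(cam,q)[:n]: print(cam,q,round(r["conf"],2),(np.array(r["point"])*[640,400]).round(0),ray(cam,r["point"],z))
def save(cam,name,crop=None,f=1):
    im=arm.get_image(cam)[:,:,::-1]
    if crop: im=im[crop[1]:crop[3],crop[0]:crop[2]]
    cv2.imwrite("pics/"+name,cv2.resize(im,None,fx=f,fy=f,interpolation=2))
E
python3 - <<'E'
from h import *
save("top","top1.png",f=1.25);save("scene","sc1.png")
Z=dict(gear_hub=.148,post_grip=.18,gear_gap=.13,wheel_centre=.124,crank_handle=.129,lock_knob=.119,lock_pivot=.119,probe_tip=.1,step_block=.02,spanner=.0,station=0,wheel_stand=0)
for q,z in Z.items(): find("top",q,z)
for q in ["gear_hub","post_grip","crank_handle","lock_knob","wheel_centre"]: find("scene",q,Z[q])
print(arm.observe())
E
```

```text
top gear_hub 0.57 [201. 173.] [0.5793 0.2202 0.148 ]
top post_grip 0.43 [203. 216.] [0.4507 0.2033 0.18  ]
top gear_gap 0.83 [220. 177.] [0.5698 0.1686 0.13  ]
top gear_gap 0.67 [202. 212.] [0.4629 0.2181 0.13  ]
top wheel_centre 0.71 [435. 264.] [ 0.3231 -0.4896  0.124 ]
top wheel_centre 0.7 [358. 169.] [ 0.6054 -0.2514  0.124 ]
top wheel_centre 0.7 [348. 250.] [ 0.3578 -0.2272  0.124 ]
top crank_handle 0.92 [438. 244.] [ 0.3832 -0.4977  0.129 ]
top crank_handle 0.64 [344. 233.] [ 0.4111 -0.2131  0.129 ]
top crank_handle 0.63 [373. 168.] [ 0.6101 -0.297   0.129 ]
top lock_knob 0.61 [255. 193.] [0.5244 0.0626 0.119 ]
top lock_pivot 0.66 [236. 198.] [0.5085 0.1186 0.119 ]
top probe_tip 0.67 [207. 204.] [0.4894 0.2102 0.1   ]
top probe_tip 0.52 [237. 200.] [0.5054 0.1196 0.1   ]
top step_block 0.92 [274. 140.] [0.708  0.0178 0.02  ]
top spanner 0.53 [352. 170.] [ 0.6176 -0.2416  0.    ]
top spanner 0.52 [276. 218.] [0.4546 0.0058 0.    ]
top station 0.79 [208. 178.] [0.5818 0.2322 0.    ]
top station 0.73 [352. 168.] [ 0.6252 -0.2418  0.    ]
top wheel_stand 0.98 [353. 169.] [ 0.6223 -
[... 716 characters left out ...]
  0.124 ]
{'clock': 0.95, 'joints': array([ 1.04340584,  0.43449252,  0.02500892,  1.57317599, -0.01161168,
        1.13399347, -0.07509461]), 'dq': array([-0.00036516, -0.00054763, -0.00081088,  0.00049035, -0.00061216,
       -0.00059496,  0.00115047]), 'joint_efforts': array([-1.65237680e-05, -6.67670703e+01,  9.83970389e-01, -3.14812195e+01,
       -6.06241892e-02,  3.26002215e-02, -9.28270879e-05]), 'position': array([ 0.2575689 , -0.56949076,  0.2267559 ]), 'ee_rot': array([3.07095531e+00, 6.62096443e-01, 2.65495506e-05]), 'force': array([-0.01985219,  0.38097537,  0.54581043]), 'ft_torque': array([0.00355613, 0.00979773, 0.03875264]), 'gripper_force': 0.0, 'width': 1.0004479503022237}
```

View pics/top1.png

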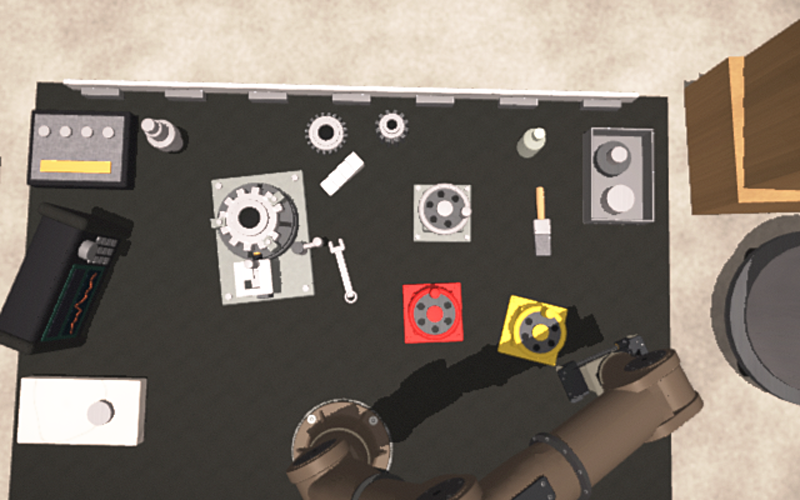

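View pics/sc1.png

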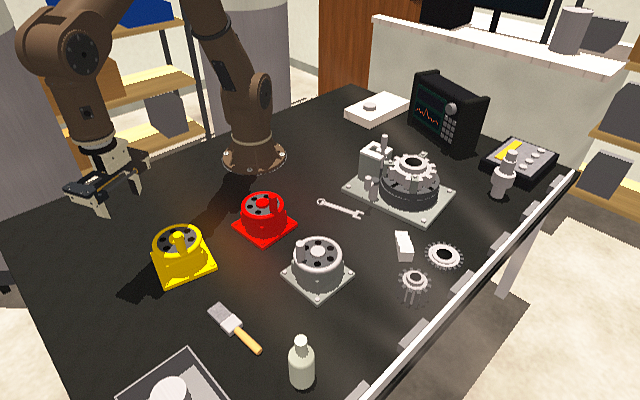

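The step block and spanner both lie in the middle. There are three candidates for the wheel_stand: grey (352,169), red (348,252) and yellow (428,263). Only the grey one fits, since red and yellow are ruled out, and it stands across the bench from the station at (208,178). I'll confirm with one crop.

```bash
python3 - <<'E'
from h import *
save("top","crop1.png",(160,120,390,270),3.4)
E
```

```text
(no output)
```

View pics/crop1.png

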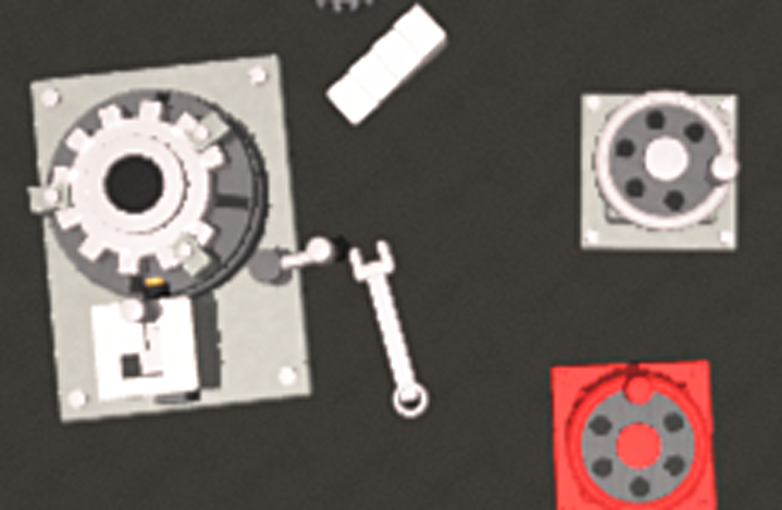

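move_arm(motion=[{"tz":-0.05,"twist":0.05},{"tz":-0.05},{"tx":0.04},{"tx":0.04}])

```text
invalid input
```

The crop confirms the grey wheel stand, crop (660,165), with its handle at (723,167). The gear's gap faces right, about (225,190), between the dogs at (205,130) and (190,250). The post is at (135,308), the lock pivot at (268,265) and the knob at (320,250).

move_arm(motion=[{"tx":0,"ty":0,"tz":-0.05,"twist":0},{"tx":0,"ty":0,"tz":-0.05,"twist":0}], gripper=-1, squeeze=40)

```text
clock: 1.2
position: [0.2571, -0.5685, 0.3267]
ee_rot: [-3.068, -0.661, 0.002]
force: [0.3, -1.2, 0.7]
width: 0.995
gripper_force: 0.0
```

move_arm(motion=[{"tx":0.03,"ty":-0.036,"tz":0,"twist":0},{"tx":0.03,"ty":-0.036,"tz":0,"twist":0},{"tx":0.03,"ty":-0.036,"tz":0,"twist":0},{"tx":0.03,"ty":-0.036,"tz":0,"twist":0},{"tx":0.03,"ty":-0.036,"tz":0,"twist":0},{"tx":0.03,"ty":-0.036,"tz":0,"twist":0},{"tx":0.03,"ty":-0.036,"tz":0,"twist":0},{"tx":0.03,"ty":-0.036,"tz":0,"twist":0},{"tx":0.03,"ty":-0.036,"tz":0,"twist":0},{"tx":0.03,"ty":-0.036,"tz":0,"twist":0},{"tx":0.0,"ty":0,"tz":0,"twist":0.09},{"tx":0,"ty":0,"tz":0,"twist":0.09}])

```text
clock: 2.4
position: [0.3829, -0.1163, 0.327]
ee_rot: [3.133, 0.22, 0.001]
force: [-0.0, -1.2, -0.6]
width: 0.998
gripper_force: 0.0
```

move_arm(motion=[{"tx":0.021,"ty":-0.044,"tz":-0.01,"twist":0},{"tx":0.021,"ty":-0.044,"tz":-0.01,"twist":0},{"tx":0.021,"ty":-0.044,"tz":-0.01,"twist":0},{"tx":0.021,"ty":-0.044,"tz":-0.01,"twist":0},{"tx":0.021,"ty":-0.044,"tz":-0.01,"twist":0},{"tx":0.021,"ty":-0.044,"tz":-0.01,"twist":0.033},{"tx":0,"ty":0,"tz":0,"twist":0}])

```text
clock: 3.1
position: [0.4701, 0.1685, 0.3877]
ee_rot: [-3.133, -0.151, -0.002]
force: [1.0, -0.6, -0.8]
width: 1.0
gripper_force: 0.0
```

```bash
python3 - <<'E'
from h import *
print(arm.observe()["position"]); save("wrist","w1.png")
Z=dict(gear_hub=.148,post_grip=.18,gear_gap=.13,lock_knob=.119,lock_pivot=.119,probe_tip=.1)
for q,z in Z.items(): find("wrist",q,z)
E
```

```text
[0.47011626 0.16848648 0.38770508]
wrist post_grip 0.97 [279. 177.] [0.4643 0.2054 0.18  ]
wrist gear_gap 0.62 [329.  96.] [0.5655 0.1509 0.13  ]
wrist lock_knob 0.95 [396. 136.] [0.5218 0.0529 0.119 ]
wrist lock_pivot 0.58 [358. 144.] [0.507  0.1039 0.119 ]
wrist lock_pivot 0.3 [285. 143.] [0.4989 0.2054 0.119 ]
wrist probe_tip 0.55 [286. 146.] [0.4923 0.2051 0.1   ]
```

View pics/w1.png

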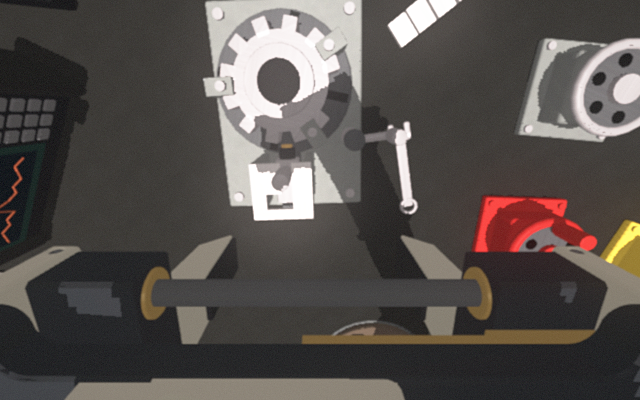

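```bash
python3 - <<'E'
from h import *
for n,p,z in [("hub",(279,80),.148),("post",(281,178),.18),("posttop",(285,170),.205),("b1",(217,14),.025),("b2",(349,8),.025),("b3",(238,197),.025),("b4",(350,193),.025),("piv",(354,139),.098),("knob",(398,132),.139),("gapdog",(332,43),.14)]:
    print(n,ray("wrist",(p[0]/640,p[1]/400),z))
for q in ["post_grip","lock_knob","gear_hub"]:
  for c in ("scene","top"):
    arm.get_image(c); find(c,q,dict(post_grip=.18,lock_knob=.119,gear_hub=.148)[q],1)
for c in("scene","top","wrist"): print(np.array(arm.calibration(c)["T"]).round(3)[:3,3])
E
```

```text
hub [0.5782 0.2146 0.148 ]
post [0.463  0.2023 0.18  ]
posttop [0.4786 0.1958 0.205 ]
b1 [0.6721 0.3281 0.025 ]
b2 [0.6979 0.1296 0.025 ]
b3 [0.3849 0.2926 0.025 ]
b4 [0.4102 0.0928 0.025 ]
piv [0.5114 0.1073 0.098 ]
knob [0.529 0.056 0.139]
gapdog [0.6262 0.1538 0.14  ]
scene post_grip 0.58 [383. 141.] [0.4596 0.2113 0.18  ]
scene lock_knob 0.48 [365. 180.] [0.5127 0.063  0.119 ]
top lock_knob 0.72 [255. 194.] [0.5223 0.0612 0.119 ]
scene gear_hub 0.81 [413. 163.] [0.5817 0.2174 0.148 ]
top gear_hub 0.92 [201. 175.] [0.574  0.2226 0.148 ]
[ 1.122 -0.745  0.839]
[ 0.403 -0.135  1.631]
[0.549 0.168 0.546]
```

move_arm(motion=[{"tx":-0.004,"ty":-0.035,"tz":0,"twist":-0.019},{"tx":0,"ty":0,"tz":0.04,"twist":0},{"tx":0,"ty":0,"tz":0.04,"twist":0},{"tx":0,"ty":0,"tz":0.04,"twist":0},{"tx":0,"ty":0,"tz":0,"twist":0}])

```text
clock: 4.55
position: [0.4602, 0.194, 0.2624]
ee_rot: [3.133, 0.189, -0.013]
force: [0.7, -0.3, 0.4]
width: 1.0
gripper_force: 0.0
```

```bash
python3 - <<'E'
from h import *
o=arm.observe();print(o["position"],o["ee_rot"]); save("wrist","w2.png")
Z=dict(gear_hub=.148,post_grip=.18,gear_gap=.13,lock_knob=.119,lock_pivot=.119,probe_tip=.1)
for q,z in Z.items(): find("wrist",q,z,1)
E
```

```text
[0.46024065 0.19399891 0.26235318] [ 3.13278016  0.18861933 -0.01255234]
wrist gear_hub 0.93 [291.  56.] [0.5812 0.2309 0.148 ]
wrist post_grip 0.87 [293. 201.] [0.4645 0.2159 0.18  ]
wrist gear_gap 0.81 [370.  80.] [0.5741 0.1593 0.13  ]
wrist lock_knob 0.73 [451. 139.] [0.5305 0.0671 0.119 ]
wrist lock_pivot 0.9 [399. 148.] [0.5153 0.1173 0.119 ]
wrist probe_tip 0.69 [299. 148.] [0.5003 0.2193 0.1   ]
```

View pics/w2.png

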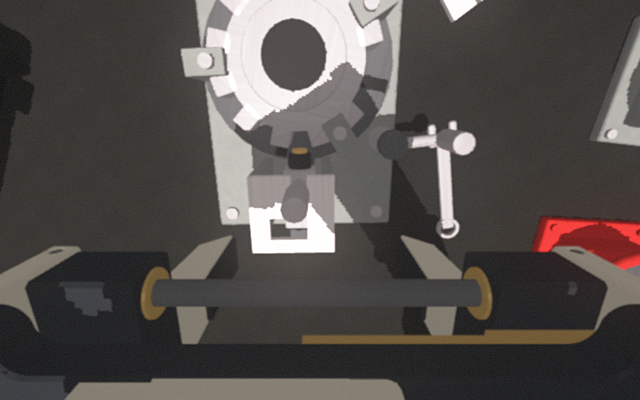

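```bash
python3 - <<'E'
from h import *
for i in range(2):
    o=arm.observe();print(o["clock"],o["position"],o["ee_rot"],abs(o["dq"]).max()); arm.get_image("wrist")
    print(np.array(arm.calibration("wrist")["T"]).round(4)[:3])
    for q,z in dict(gear_hub=.148,post_grip=.18,lock_pivot=.119).items(): find("wrist",q,z,1)
E
```

```text
4.9 [0.46369438 0.19638291 0.2684806 ] [-3.13505998 -0.18796859 -0.00445222] 0.013202442809617227
[[ 1.205e-01 -9.496e-01 -2.895e-01  5.417e-01]
 [-9.927e-01 -1.155e-01 -3.440e-02  2.052e-01]
 [-8.000e-04  2.916e-01 -9.565e-01  4.272e-01]]
wrist gear_hub 0.73 [297.  65.] [0.5755 0.2259 0.148 ]
wrist post_grip 0.69 [299. 200.] [0.466  0.2103 0.18  ]
wrist lock_pivot 0.87 [398. 154.] [0.5077 0.1165 0.119 ]
5.1 [0.46303504 0.1959258  0.26728458] [-3.13578141e+00 -1.88100817e-01 -1.40505516e-03] 0.005716221835557185
[[ 1.205e-01 -9.490e-01 -2.912e-01  5.414e-01]
 [-9.927e-01 -1.153e-01 -3.510e-02  2.050e-01]
 [-3.000e-04  2.933e-01 -9.560e-01  4.261e-01]]
wrist gear_hub 0.63 [293.  63.] [0.576  0.2289 0.148 ]
wrist lock_pivot 0.9 [402. 153.] [0.5091 0.1134 0.119 ]
```

move_arm(motion=[{"tx":0.004,"ty":-0.016,"tz":0,"twist":0},{"tx":0,"ty":0,"tz":0.02,"twist":0},{"tx":0,"ty":0,"tz":0.02,"twist":0},{"tx":0,"ty":0,"tz":0.02,"twist":0},{"tx":0,"ty":0,"tz":0.02,"twist":0},{"tx":0,"ty":0,"tz":0.02,"twist":0},{"tx":0,"ty":0,"tz":0.004,"twist":0},{"tx":0,"ty":0,"tz":0,"twist":0},{"tx":0,"ty":0,"tz":0,"twist":0},{"tx":0,"ty":0,"tz":0,"twist":0}])

```text
clock: 6.3
position: [0.4654, 0.2126, 0.1637]
ee_rot: [-3.135, -0.188, -0.002]
force: [-0.2, 0.0, -0.2]
width: 0.999
gripper_force: 0.0
```

```bash
python3 - <<'E'
from h import *
o=arm.observe();print(o["clock"],o["position"],o["ee_rot"],abs(o["dq"]).max()); save("wrist","w3.png")
for q,z in dict(gear_hub=.148,post_grip=.18,lock_pivot=.119).items(): find("wrist",q,z,1)
E
```

```text
6.3 [0.46543463 0.21258527 0.16374867] [-3.13536658e+00 -1.88201556e-01 -2.49909604e-03] 0.0040464697956695056
wrist gear_hub 0.73 [313.  44.] [0.5758 0.2271 0.148 ]
wrist post_grip 0.57 [322. 269.] [0.4635 0.2087 0.18  ]
wrist lock_pivot 0.86 [462. 177.] [0.5115 0.1162 0.119 ]
```

View pics/w3.png

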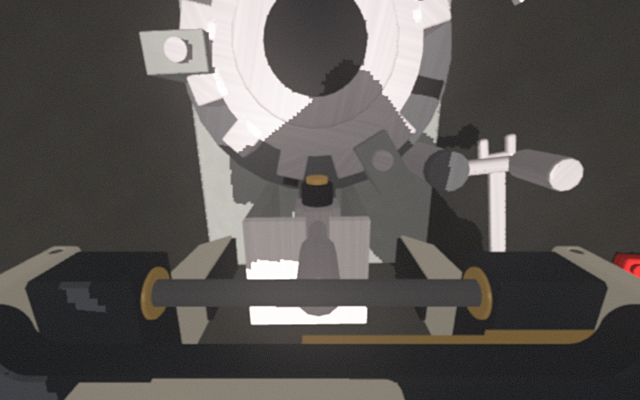

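The post sits centred between the fingers (column 320). Next I close on it.

move_arm(motion=[{"tx":0,"ty":0,"tz":0,"twist":0},{"tx":0,"ty":0,"tz":0,"twist":0},{"tx":0,"ty":0,"tz":0,"twist":0},{"tx":0,"ty":0,"tz":0,"twist":0},{"tx":0,"ty":0,"tz":0,"twist":0},{"tx":0,"ty":0,"tz":0,"twist":0},{"tx":0,"ty":0,"tz":0,"twist":0},{"tx":0,"ty":0,"tz":0,"twist":0}], gripper=1, squeeze=50)

```text
clock: 7.3
position: [0.4649, 0.2122, 0.1627]
ee_rot: [3.136, 0.188, -0.0]
force: [-0.0, 0.3, 0.0]
width: 0.351
gripper_force: 0.0
```

move_arm(motion=[{"tx":0,"ty":0,"tz":0,"twist":0},{"tx":0,"ty":0,"tz":0,"twist":0},{"tx":0,"ty":0,"tz":0,"twist":0},{"tx":0,"ty":0,"tz":0,"twist":0}])

```text
clock: 7.7
position: [0.4649, 0.2121, 0.1627]
ee_rot: [3.136, 0.188, 0.0]
force: [0.1, -0.4, -0.4]
width: 0.235
gripper_force: 50.0
```

move_arm(motion=[{"tx":-0.008,"ty":0,"tz":0,"twist":0},{"tx":-0.008,"ty":0,"tz":0,"twist":0},{"tx":-0.008,"ty":0,"tz":0,"twist":0},{"tx":-0.008,"ty":0,"tz":0,"twist":0},{"tx":-0.008,"ty":0,"tz":0,"twist":0},{"tx":-0.005,"ty":0,"tz":0,"twist":0},{"tx":0,"ty":0,"tz":0,"twist":0},{"tx":0,"ty":0,"tz":0,"twist":0},{"tx":0,"ty":0,"tz":0,"twist":0},{"tx":0,"ty":0,"tz":0,"twist":0}])

```text
clock: 8.7
position: [0.4226, 0.2067, 0.1628]
ee_rot: [-3.135, -0.186, -0.006]
force: [10.4, -0.1, -9.4]
width: 0.23
gripper_force: 50.0
```

move_arm(motion=[{"tx":-0.002,"ty":0,"tz":0,"twist":0},{"tx":0,"ty":-0.005,"tz":0,"twist":0},{"tx":0,"ty":-0.005,"tz":0,"twist":0},{"tx":0,"ty":-0.005,"tz":0,"twist":0},{"tx":0,"ty":-0.005,"tz":0,"twist":0},{"tx":0,"ty":-0.002,"tz":0,"twist":0},{"tx":0,"ty":0,"tz":0,"twist":0},{"tx":0,"ty":0,"tz":0,"twist":0},{"tx":0,"ty":0,"tz":0,"twist":0}])

```text
clock: 9.6
position: [0.4183, 0.2277, 0.1628]
ee_rot: [-3.136, -0.186, -0.006]
force: [11.5, -0.8, -9.2]
width: 0.237
gripper_force: 50.0
```

move_arm(motion=[{"tx":0.003,"ty":0,"tz":0,"twist":0},{"tx":0.003,"ty":0,"tz":0,"twist":0},{"tx":0.001,"ty":0,"tz":0,"twist":0},{"tx":0,"ty":0,"tz":0,"twist":0},{"tx":0,"ty":0,"tz":0,"twist":0},{"tx":0,"ty":0,"tz":0,"twist":0}])

```text
clock: 10.2
position: [0.4243, 0.2285, 0.1627]
ee_rot: [3.136, 0.186, 0.004]
force: [7.9, -1.5, -4.8]
width: 0.231
gripper_force: 50.0
```

move_arm(motion=[{"tx":0.002,"ty":0,"tz":0,"twist":0},{"tx":0,"ty":0,"tz":0,"twist":0},{"tx":0,"ty":0,"tz":0,"twist":0}])

```text
clock: 10.5
position: [0.4246, 0.2286, 0.1627]
ee_rot: [3.135, 0.187, -0.0]
force: [1.4, -5.6, 2.0]
width: 0.234
gripper_force: 50.0
```

The wall now holds it. I release and rise clear.

move_arm(motion=[{"tx":0,"ty":0,"tz":0,"twist":0},{"tx":0,"ty":0,"tz":0,"twist":0},{"tx":0,"ty":0,"tz":0,"twist":0},{"tx":0,"ty":0,"tz":0,"twist":0},{"tx":0,"ty":0,"tz":0,"twist":0},{"tx":0,"ty":0,"tz":-0.03,"twist":0},{"tx":0,"ty":0,"tz":-0.04,"twist":0},{"tx":0,"ty":0,"tz":-0.04,"twist":0},{"tx":0,"ty":0,"tz":-0.03,"twist":0},{"tx":0,"ty":0,"tz":0,"twist":0},{"tx":0,"ty":0,"tz":0,"twist":0},{"tx":0,"ty":0,"tz":0,"twist":0}], gripper=-1)

```text
clock: 11.7
position: [0.424, 0.2291, 0.3016]
ee_rot: [3.135, 0.188, -0.002]
force: [0.1, -0.2, -1.3]
width: 1.003
gripper_force: 0.0
```

```bash
python3 - <<'E'
from h import *
o=arm.observe();print(o["position"],o["ee_rot"],abs(o["dq"]).max()); save("wrist","w4.png")
for q,z in dict(gear_hub=.148,gear_gap=.13,post_grip=.18,lock_pivot=.119,lock_knob=.119,probe_tip=.1).items(): find("wrist",q,z,1)
E
```

```text
[0.4240353  0.22905453 0.30164582] [ 3.13512822e+00  1.88281480e-01 -2.41414614e-03] 0.007312896065078116
wrist gear_hub 0.91 [337.  24.] [0.5778 0.2283 0.148 ]
wrist gear_gap 0.69 [404.  50.] [0.5682 0.1586 0.13  ]
wrist post_grip 0.69 [319. 194.] [0.4241 0.2263 0.18  ]
wrist lock_pivot 0.87 [429. 113.] [0.5126 0.1157 0.119 ]
wrist lock_knob 0.61 [479. 104.] [0.5288 0.0641 0.119 ]
wrist probe_tip 0.92 [336. 152.] [0.4565 0.2093 0.1   ]
```

View pics/w4.png

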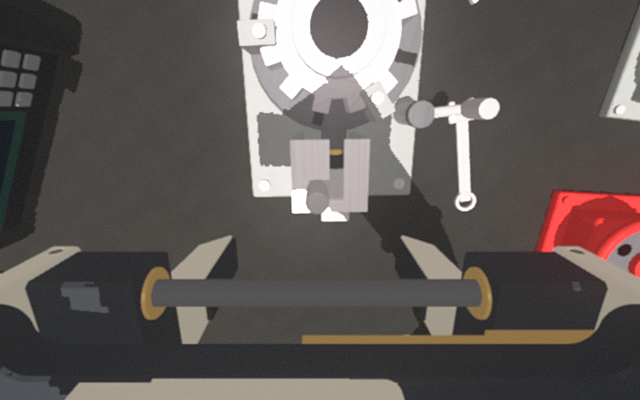

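Parked: the post is in the notch at (317,197) and the tip has drawn back. Next, a view over the whole gear to measure the gap angle.

move_arm(motion=[{"tx":0.025,"ty":0.013,"tz":-0.025,"twist":0},{"tx":0.025,"ty":0.013,"tz":-0.025,"twist":0},{"tx":0.025,"ty":0.013,"tz":-0.025,"twist":0},{"tx":0.025,"ty":0.013,"tz":-0.025,"twist":0},{"tx":0,"ty":0,"tz":0,"twist":0},{"tx":0,"ty":0,"tz":0,"twist":0},{"tx":0,"ty":0,"tz":0,"twist":0},{"tx":0,"ty":0,"tz":0,"twist":0},{"tx":0,"ty":0,"tz":0,"twist":0}])

```text
clock: 12.95
position: [0.5292, 0.1901, 0.4024]
ee_rot: [3.135, 0.19, -0.001]
force: [-0.3, -0.3, 0.5]
width: 0.997
gripper_force: 0.0
```

```bash
cat >> h.py <<'E'
def rectify(cam,c,z,half=.12,n=480,yaw=0.126):
    """overhead view of plane z about c; up=station +x, left=station +y"""
    im=arm.get_image(cam);k=arm.calibration(cam);K=np.array(k["K"]);T=np.linalg.inv(np.array(k["T"]))
    g=half*(1-2*(np.arange(n)+.5)/n);X,Y=np.meshgrid(g,g,indexing="ij")
    P=np.stack([c[0]+X*np.cos(yaw)-Y*np.sin(yaw),c[1]+X*np.sin(yaw)+Y*np.cos(yaw),0*X+z],-1)
    q=(P@T[:3,:3].T+T[:3,3])@K.T;q=(q[...,:2]/q[...,2:]).astype(np.float32)
    return cv2.remap(im,q[...,0],q[...,1],cv2.INTER_CUBIC)[:,:,::-1]
E
python3 - <<'E'
from h import *
o=arm.observe();print(o["position"],o["ee_rot"],abs(o["dq"]).max())
for i in range(2):
  im=rectify("wrist",(.577,.228),.13)
  for q,z in dict(gear_hub=.148,gear_gap=.13,post_grip=.18,lock_pivot=.119,lock_knob=.119,probe_tip=.1).items(): find("wrist",q,z,1)
cv2.imwrite("pics/r1.png",im)
E
```

```text
[0.52924076 0.19012338 0.40239022] [ 3.13537472e+00  1.89933486e-01 -9.51861877e-04] 0.008032489361922305
wrist gear_hub 0.59 [290. 131.] [0.5753 0.2306 0.148 ]
wrist gear_gap 0.69 [342. 142.] [0.5684 0.1577 0.13  ]
wrist post_grip 0.76 [281. 245.] [0.4232 0.2261 0.18  ]
wrist lock_pivot 0.79 [361. 180.] [0.5149 0.1194 0.119 ]
wrist lock_knob 0.67 [397. 175.] [0.5296 0.0675 0.119 ]
wrist probe_tip 0.93 [297. 203.] [0.461 0.212 0.1  ]
wrist gear_hub 0.67 [291. 131.] [0.5762 0.229  0.148 ]
wrist gear_gap 0.57 [340. 143.] [0.5661 0.1598 0.13  ]
wrist post_grip 0.61 [279. 244.] [0.424  0.2281 0.18  ]
wrist lock_pivot 0.79 [364. 184.] [0.5092 0.1141 0.119 ]
wrist lock_knob 0.84 [397. 178.] [0.5241 0.0668 0.119 ]
wrist probe_tip 0.91 [299. 204.] [0.4594 0.2079 0.1   ]
```

View pics/r1.png

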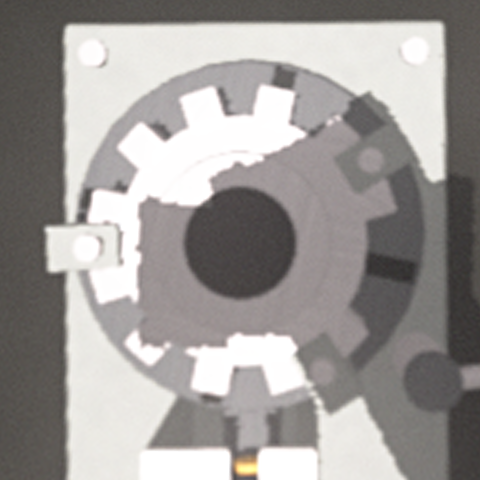

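The rectified view shows 12-tooth spacing: teeth at 17.5°+30k, with the missing tooth at about -12.5° (right, slightly below). The gap is therefore about 77.5° counterclockwise from the probe axis, which needs about 620° of wheel. Now to the crank.

move_arm(motion=[{"tx":-0.002,"ty":0.045,"tz":0.007,"twist":0},{"tx":-0.002,"ty":0.045,"tz":0.007,"twist":0},{"tx":-0.002,"ty":0.045,"tz":0.007,"twist":0},{"tx":-0.002,"ty":0.045,"tz":0.007,"twist":0},{"tx":-0.002,"ty":0.045,"tz":0.007,"twist":0},{"tx":-0.002,"ty":0.045,"tz":0.007,"twist":0},{"tx":-0.002,"ty":0.045,"tz":0.007,"twist":0},{"tx":-0.002,"ty":0.045,"tz":0.007,"twist":0},{"tx":-0.002,"ty":0.045,"tz":0.007,"twist":0},{"tx":-0.002,"ty":0.045,"tz":0.007,"twist":0.077},{"tx":0,"ty":0,"tz":0,"twist":0},{"tx":0,"ty":0,"tz":0,"twist":0}])

```text
clock: 14.85
position: [0.5637, -0.2605, 0.332]
ee_rot: [-3.141, 0.005, 0.002]
force: [0.0, 0.7, 0.2]
width: 1.0
gripper_force: 0.0
```

```bash
python3 - <<'E'
from h import *
for i in range(4): arm.get_image("wrist")
for i in range(2):
  arm.get_image("wrist")
  o=arm.observe();print(o["clock"],o["position"],o["ee_rot"],abs(o["dq"]).max())
  for q,z in dict(wheel_centre=.124,crank_handle=.129).items(): find("wrist",q,z,2)
E
```

```text
15.1 [ 0.56442981 -0.25782936  0.33331127] [3.14156010e+00 2.50439660e-03 1.35495512e-03] 0.005312792540612557
wrist wheel_centre 0.65 [293. 316.] [ 0.3565 -0.2252  0.124 ]
wrist wheel_centre 0.63 [306. 133.] [ 0.6153 -0.2466  0.124 ]
wrist crank_handle 0.91 [348. 145.] [ 0.6019 -0.2964  0.129 ]
wrist crank_handle 0.61 [291. 290.] [ 0.4038 -0.2243  0.129 ]
15.25 [ 0.56419668 -0.25854647  0.33306921] [3.14140241e+00 6.30231949e-04 6.83783379e-04] 0.0038296824851158998
wrist wheel_centre 0.93 [303. 132.] [ 0.6171 -0.2432  0.124 ]
wrist wheel_centre 0.7 [291. 318.] [ 0.3528 -0.2235  0.124 ]
wrist crank_handle 0.77 [291. 288.] [ 0.4069 -0.225   0.129 ]
wrist crank_handle 0.76 [347. 147.] [ 0.6    -0.2966  0.129 ]
```

move_arm(motion=[{"tx":0.019,"ty":0.019,"tz":0.03,"twist":0},{"tx":0.019,"ty":0.019,"tz":0.03,"twist":0},{"tx":0,"ty":0,"tz":0.04,"twist":0},{"tx":0,"ty":0,"tz":0.04,"twist":0},{"tx":0,"ty":0,"tz":0,"twist":0},{"tx":0,"ty":0,"tz":0,"twist":0},{"tx":0,"ty":0,"tz":0,"twist":0},{"tx":0,"ty":0,"tz":0,"twist":0},{"tx":0,"ty":0,"tz":0,"twist":0}])

```text
clock: 16.25
position: [0.6028, -0.2976, 0.1947]
ee_rot: [3.14, -0.002, 0.004]
force: [0.1, -0.1, -0.1]
width: 0.998
gripper_force: 0.0
```

```bash
python3 - <<'E'
from h import *
for i in range(2):
  arm.get_image("wrist")
  o=arm.observe();print(o["clock"],o["position"],o["ee_rot"],abs(o["dq"]).max())
  for q,z in dict(wheel_centre=.124,crank_handle=.129).items(): find("wrist",q,z,1)
save("wrist","w5.png")
E
```

```text
16.3 [ 0.60255674 -0.29754524  0.19424757] [ 3.14055679e+00 -1.56648959e-03  3.09912932e-03] 0.010272665797234608
wrist wheel_centre 0.8 [252. 197.] [ 0.6148 -0.2476  0.124 ]
wrist crank_handle 0.97 [315. 215.] [ 0.6016 -0.297   0.129 ]
16.45 [ 0.60210408 -0.29743642  0.19325989] [ 3.14120674e+00 -1.62160638e-03  9.13105746e-04] 0.004056096438101013
wrist wheel_centre 0.66 [250. 195.] [ 0.6159 -0.2456  0.124 ]
wrist crank_handle 0.96 [313. 214.] [ 0.6021 -0.2952  0.129 ]
```

View pics/w5.png

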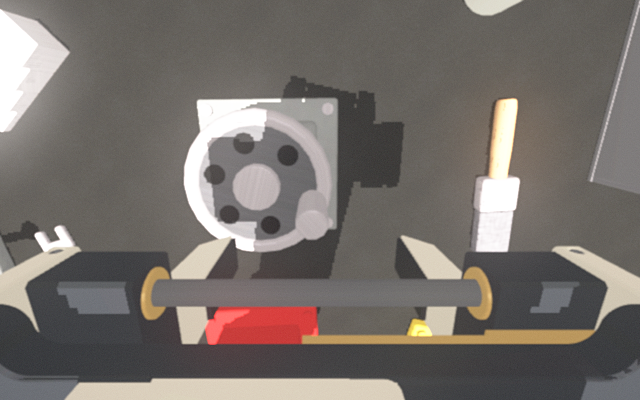

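The handle at (313,214) is on the grey wheel and centred. Descend and close.

move_arm(motion=[{"tx":0,"ty":0,"tz":0.03,"twist":0},{"tx":0,"ty":0,"tz":0.03,"twist":0},{"tx":0,"ty":0,"tz":0.014,"twist":0},{"tx":0,"ty":0,"tz":0,"twist":0},{"tx":0,"ty":0,"tz":0,"twist":0},{"tx":0,"ty":0,"tz":0,"twist":0}])

```text
clock: 17.2
position: [0.6031, -0.2976, 0.1204]
ee_rot: [3.141, -0.002, 0.004]
force: [0.7, 0.8, 0.9]
width: 1.003
gripper_force: 0.0
```

move_arm(motion=[{"tx":0,"ty":0,"tz":0,"twist":0},{"tx":0,"ty":0,"tz":0,"twist":0},{"tx":0,"ty":0,"tz":0,"twist":0},{"tx":0,"ty":0,"tz":0,"twist":0},{"tx":0,"ty":0,"tz":0,"twist":0},{"tx":0,"ty":0,"tz":0,"twist":0},{"tx":0,"ty":0,"tz":0,"twist":0},{"tx":0,"ty":0,"tz":0,"twist":0},{"tx":0,"ty":0,"tz":0,"twist":0},{"tx":0,"ty":0,"tz":0,"twist":0},{"tx":0,"ty":0,"tz":0,"twist":0},{"tx":0,"ty":0,"tz":0,"twist":0}], gripper=1, squeeze=30)

```text
clock: 18.4
position: [0.6025, -0.2952, 0.1187]
ee_rot: [-3.139, -0.001, -0.0]
force: [0.0, 5.8, 0.4]
width: 0.252
gripper_force: 30.0
```

move_arm(motion=[{"tx":-0.0158,"ty":-0.0072,"tz":0,"twist":0},{"tx":-0.0124,"ty":-0.0122,"tz":0,"twist":0},{"tx":-0.0075,"ty":-0.0157,"tz":0,"twist":0},{"tx":-0.0017,"ty":-0.0173,"tz":0,"twist":0},{"tx":0.0043,"ty":-0.0168,"tz":0,"twist":0},{"tx":0,"ty":0,"tz":0,"twist":0},{"tx":0,"ty":0,"tz":0,"twist":0}])

```text
clock: 19.1
position: [0.5671, -0.2254, 0.1186]
ee_rot: [-3.139, -0.002, 0.007]
force: [-9.4, 5.0, 8.6]
width: 0.254
gripper_force: 30.0
```

move_arm(motion=[{"tx":0.0098,"ty":-0.0143,"tz":0,"twist":0},{"tx":0.0141,"ty":-0.0101,"tz":0,"twist":0},{"tx":0.0167,"ty":-0.0046,"tz":0,"twist":0},{"tx":0.0173,"ty":0.0014,"tz":0,"twist":0},{"tx":0,"ty":0,"tz":0,"twist":0},{"tx":0,"ty":0,"tz":0,"twist":0}])

```text
clock: 19.7
position: [0.6277, -0.1986, 0.1187]
ee_rot: [-3.14, -0.001, -0.002]
force: [3.1, 4.9, -0.7]
width: 0.257
gripper_force: 30.0
```

move_arm(motion=[{"tx":0.0158,"ty":0.0072,"tz":0,"twist":0},{"tx":0.0124,"ty":0.0122,"tz":0,"twist":0},{"tx":0.0075,"ty":0.0157,"tz":0,"twist":0},{"tx":0.0017,"ty":0.0173,"tz":0,"twist":0},{"tx":-0.0043,"ty":0.0168,"tz":0,"twist":0},{"tx":-0.0098,"ty":0.0143,"tz":0,"twist":0},{"tx":-0.0141,"ty":0.0101,"tz":0,"twist":0},{"tx":-0.0167,"ty":0.0046,"tz":0,"twist":0},{"tx":-0.0173,"ty":-0.0014,"tz":0,"twist":0},{"tx":0,"ty":0,"tz":0,"twist":0}])

```text
clock: 20.7
position: [0.5997, -0.2946, 0.1187]
ee_rot: [-3.138, -0.0, 0.003]
force: [-0.3, 6.4, -1.1]
width: 0.258
gripper_force: 30.0
```

move_arm(motion=[{"tx":-0.0158,"ty":-0.0072,"tz":0,"twist":0},{"tx":-0.0124,"ty":-0.0122,"tz":0,"twist":0},{"tx":-0.0075,"ty":-0.0157,"tz":0,"twist":0},{"tx":-0.0017,"ty":-0.0173,"tz":0,"twist":0},{"tx":0.0043,"ty":-0.0168,"tz":0,"twist":0},{"tx":0.0098,"ty":-0.0143,"tz":0,"twist":0},{"tx":0.0141,"ty":-0.0101,"tz":0,"twist":0},{"tx":0.0167,"ty":-0.0046,"tz":0,"twist":0},{"tx":0.0173,"ty":0.0014,"tz":0,"twist":0},{"tx":0,"ty":0,"tz":0,"twist":0}])

```text
clock: 21.7
position: [0.629, -0.1989, 0.1187]
ee_rot: [-3.141, -0.001, -0.003]
force: [2.5, 2.2, 1.1]
width: 0.258
gripper_force: 30.0
```

move_arm(motion=[{"tx":0.0158,"ty":0.0072,"tz":0,"twist":0},{"tx":0.0124,"ty":0.0122,"tz":0,"twist":0},{"tx":0.0075,"ty":0.0157,"tz":0,"twist":0},{"tx":0.0017,"ty":0.0173,"tz":0,"twist":0},{"tx":0,"ty":0,"tz":0,"twist":0},{"tx":0,"ty":0,"tz":0,"twist":0},{"tx":0,"ty":0,"tz":0,"twist":0}])

```text
clock: 22.4
position: [0.6619, -0.2533, 0.1187]
ee_rot: [3.141, -0.003, -0.006]
force: [-6.1, 0.5, 5.3]
width: 0.255
gripper_force: 30.0
```

```bash
python3 - <<'E'
from h import *
o=arm.observe();print(o["clock"],o["position"],o["force"])
im=rectify("top",(.577,.228),.13)
cv2.imwrite("pics/r2.png",im)
for q,z in dict(gear_hub=.148,gear_gap=.13,probe_tip=.1).items(): find("top",q,z,2)
E
```

```text
22.4 [ 0.66194411 -0.25329776  0.11867597] [-6.12139462  0.4755021   5.27007451]
top gear_hub 0.97 [202. 174.] [0.578  0.2186 0.148 ]
top gear_gap 0.55 [199. 197.] [0.5093 0.2297 0.13  ]
top probe_tip 0.63 [207. 217.] [0.4508 0.2078 0.1   ]
top probe_tip 0.43 [274. 217.] [0.4526 0.0027 0.1   ]
```

View pics/r2.png

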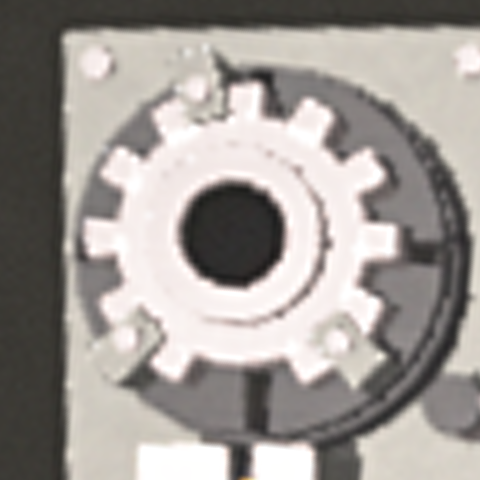

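```bash
cat > gear.py <<'E'
from h import *
def phase(im,cx,cy,sc,rs=(66,68,70,72,74)):
    g=cv2.cvtColor(im,cv2.COLOR_BGR2GRAY).astype(np.float32)
    th=np.radians(np.arange(0,360,.5));best=0
    v=0
    for r in rs:
        s=cv2.remap(g,(cx+r*sc*np.sin(th)).astype(np.float32)[None],(cy-r*sc*np.cos(th)).astype(np.float32)[None],1)[0]
        v=v+(np.clip(s,0,255)>150)
    F=(v*np.exp(-12j*th)).sum()   # th clockwise from up
    return abs(F),(-np.degrees(np.angle(F))/12)%30, v
if __name__=="__main__":
    im=rectify("top",(.577,.228),.13)
    res=[]
    for cx in range(232,252):
        for cy in range(230,250):
            a,p,_=phase(im,cx,cy,2); res.append((a,cx,cy,p))
    res.sort(reverse=True); print(*[np.round(r,2) for r in res[:6]],sep="\n")
    a,cx,cy,p=res[0];_,_,v=phase(im,cx,cy,2)
    lab=(v>=3).astype(int);e=np.flatnonzero(np.diff(lab))/2
    print("edges cw from up",e)
    # bed edges
    b=rectify("top",(.577,.228),.02,half=.2,n=800,yaw=.126); g=cv2.cvtColor(b,cv2.COLOR_BGR2GRAY)
    xs=[];ys=[]
    for y in range(200,620,10):
        row=g[y,100:320].astype(float);d=np.diff(cv2.GaussianBlur(row[None],(0,0),3)[0]);xs.append(100+d.argmax());ys.append(y)
    xs=np.array(xs);ok=abs(xs-np.median(xs))<12
    print("left edge",np.median(xs),"tilt ccw deg",np.degrees(np.polyfit(np.array(ys)[ok],xs[ok],1)[0]),ok.sum())
E
python3 gear.py
```

```text
[7.5367e+02 2.4200e+02 2.4000e+02 5.3000e-01]
[7.5331e+02 2.4100e+02 2.3900e+02 6.2000e-01]
[7.5315e+02 2.4200e+02 2.3900e+02 6.0000e-01]
[7.5082e+02 2.4300e+02 2.4000e+02 5.1000e-01]
[7.5024e+02 2.4100e+02 2.3800e+02 6.7000e-01]
[7.5007e+02 2.4100e+02 2.4000e+02 6.3000e-01]
edges cw from up [  8.   21.5  38.   51.5  68.5  82.   98.  112.5 159.  202.5 217.5 220.
 249.  262.5 279.  292.  309.  322.  352.  353.5]
left edge 162.0 tilt ccw deg 0.40455802577933464 37
```

The gear sits about 0.6° past square, so I bring the wheel back about 4.5° and release.

move_arm(motion=[{"tx":0,"ty":-0.004,"tz":0,"twist":0},{"tx":0,"ty":0,"tz":0,"twist":0},{"tx":0,"ty":0,"tz":0,"twist":0},{"tx":0,"ty":0,"tz":0,"twist":0}])

```text
clock: 23.1
position: [0.6624, -0.2484, 0.1187]
ee_rot: [-3.141, 0.002, 0.005]
force: [-6.2, 0.6, 5.2]
width: 0.256
gripper_force: 30.0
```

```bash
python3 gear.py
```

```text
[7.5586e+02 2.4200e+02 2.3900e+02 4.0000e-02]
[755.05 243.   239.    29.94]
[753.98 242.   240.    30.  ]
[7.5368e+02 2.4100e+02 2.3900e+02 1.6000e-01]
[7.5364e+02 2.4100e+02 2.4000e+02 1.2000e-01]
[752.39 244.   239.    29.84]
edges cw from up [  8.   21.5  38.   51.5  68.   82.   98.  112.  158.5 202.  217.  218.5
 248.  261.  278.5 291.  307.5 321.  351.5 353.5]
left edge 162.0 tilt ccw deg 0.3698430930845734 37
```

move_arm(motion=[{"tx":0,"ty":0,"tz":0,"twist":0},{"tx":0,"ty":0,"tz":0,"twist":0},{"tx":0,"ty":0,"tz":0,"twist":0},{"tx":0,"ty":0,"tz":0,"twist":0},{"tx":0,"ty":0,"tz":-0.04,"twist":0},{"tx":0,"ty":0,"tz":-0.04,"twist":0},{"tx":0,"ty":0,"tz":-0.04,"twist":0},{"tx":0,"ty":0,"tz":-0.04,"twist":0},{"tx":0,"ty":0,"tz":0,"twist":0}], gripper=-1)

```text
clock: 24.1
position: [0.667, -0.2492, 0.2858]
ee_rot: [3.139, -0.002, 0.016]
force: [1.4, 0.8, 0.4]
width: 0.975
gripper_force: 0.0
```

Square now (phase about 0°). On to the lock knob.

move_arm(motion=[{"tx":-0.027,"ty":-0.044,"tz":0,"twist":0},{"tx":-0.027,"ty":-0.044,"tz":0,"twist":0},{"tx":-0.027,"ty":-0.044,"tz":0,"twist":0},{"tx":-0.027,"ty":-0.044,"tz":0,"twist":0},{"tx":-0.027,"ty":-0.044,"tz":0,"twist":0},{"tx":-0.027,"ty":-0.044,"tz":0,"twist":0},{"tx":0,"ty":-0.044,"tz":0.02,"twist":0},{"tx":0,"ty":0,"tz":0.03,"twist":0},{"tx":0,"ty":0,"tz":0,"twist":0},{"tx":0,"ty":0,"tz":0,"twist":0},{"tx":0,"ty":0,"tz":0,"twist":0},{"tx":0,"ty":0,"tz":0,"twist":0}])

```text
clock: 25.3
position: [0.5085, 0.05, 0.2298]
ee_rot: [-3.142, 0.004, -0.003]
force: [-0.0, 0.1, -0.1]
width: 1.0
gripper_force: 0.0
```

```bash
python3 - <<'E'
from h import *
for i in range(2):
  arm.get_image("wrist")
  o=arm.observe();print(o["clock"],o["position"],o["ee_rot"],abs(o["dq"]).max())
  for q,z in dict(lock_pivot=.119,lock_knob=.119,post_grip=.18,gear_hub=.148,gear_gap=.13).items(): find("wrist",q,z,1)
E
```

```text
25.35 [0.50837017 0.05012001 0.22966486] [-3.14158711e+00  4.14679539e-03 -2.44746497e-03] 0.008282565861051087
wrist lock_pivot 0.67 [243. 195.] [0.5105 0.1178 0.119 ]
wrist lock_knob 0.89 [302. 181.] [0.524  0.0625 0.119 ]
wrist gear_hub 0.76 [ 85. 125.] [0.575  0.2284 0.148 ]
wrist gear_gap 0.88 [126. 209.] [0.5007 0.2213 0.13  ]
25.65 [0.50772321 0.05072653 0.22889217] [ 3.14156344e+00 -1.87620712e-03  4.86020240e-04] 0.0024602264676288656
wrist lock_pivot 0.79 [248. 197.] [0.5079 0.1134 0.119 ]
wrist gear_hub 0.6 [ 84. 123.] [0.5763 0.2293 0.148 ]
wrist gear_gap 0.74 [124. 205.] [0.504  0.2225 0.13  ]
```

move_arm(motion=[{"tx":0.017,"ty":-0.013,"tz":0,"twist":0},{"tx":0,"ty":0,"tz":0.03,"twist":0},{"tx":0,"ty":0,"tz":0.03,"twist":0},{"tx":0,"ty":0,"tz":0.03,"twist":0},{"tx":0,"ty":0,"tz":0.02,"twist":0},{"tx":0,"ty":0,"tz":0.014,"twist":0},{"tx":0,"ty":0,"tz":0,"twist":0},{"tx":0,"ty":0,"tz":0,"twist":0},{"tx":0,"ty":0,"tz":0,"twist":0}])

```text
clock: 26.8
position: [0.5255, 0.0641, 0.1059]
ee_rot: [-3.141, 0.002, -0.003]
force: [0.8, 0.8, -0.0]
width: 1.0
gripper_force: 0.0
```

move_arm(motion=[{"tx":0,"ty":0,"tz":0,"twist":0},{"tx":0,"ty":0,"tz":0,"twist":0},{"tx":0,"ty":0,"tz":0,"twist":0},{"tx":0,"ty":0,"tz":0,"twist":0},{"tx":0,"ty":0,"tz":0,"twist":0},{"tx":0,"ty":0,"tz":0,"twist":0},{"tx":0,"ty":0,"tz":0,"twist":0},{"tx":0,"ty":0,"tz":0,"twist":0},{"tx":0,"ty":0,"tz":0,"twist":0},{"tx":0,"ty":0,"tz":0,"twist":0},{"tx":0,"ty":0,"tz":0,"twist":0},{"tx":0,"ty":0,"tz":0,"twist":0}], gripper=1, squeeze=15)

```text
clock: 28.0
position: [0.5247, 0.0635, 0.1047]
ee_rot: [3.141, -0.002, 0.0]
force: [-0.0, -0.5, 0.5]
width: 0.237
gripper_force: 15.0
```

move_arm(motion=[{"tx":-0.0095,"ty":0.0016,"tz":0,"twist":0},{"tx":-0.0096,"ty":0,"tz":0,"twist":0},{"tx":-0.0094,"ty":-0.0017,"tz":0,"twist":0},{"tx":-0.009,"ty":-0.0033,"tz":0,"twist":0},{"tx":0,"ty":0,"tz":0,"twist":0},{"tx":0,"ty":0,"tz":0,"twist":0}])

```text
clock: 28.6
position: [0.4859, 0.0656, 0.1046]
ee_rot: [3.139, -0.003, -0.003]
force: [-2.8, -5.3, 3.8]
width: 0.239
gripper_force: 15.0
```

move_arm(motion=[{"tx":-0.0083,"ty":-0.0049,"tz":0,"twist":0},{"tx":0,"ty":0,"tz":0,"twist":0},{"tx":0,"ty":0,"tz":0,"twist":0}])

```text
clock: 28.9
position: [0.4769, 0.0691, 0.1045]
ee_rot: [3.137, -0.005, -0.005]
force: [-5.4, -10.4, 9.5]
width: 0.236
gripper_force: 15.0
```

move_arm(motion=[{"tx":-0.007,"ty":-0.003,"tz":0,"twist":0},{"tx":0,"ty":0,"tz":0,"twist":0},{"tx":0,"ty":0,"tz":0,"twist":0}])

```text
clock: 29.2
position: [0.4701, 0.0727, 0.1045]
ee_rot: [3.138, -0.005, -0.005]
force: [-4.9, -7.6, 7.7]
width: 0.234
gripper_force: 15.0
```

move_arm(motion=[{"tx":-0.004,"ty":-0.003,"tz":0,"twist":0},{"tx":0,"ty":0,"tz":0,"twist":0},{"tx":0,"ty":0,"tz":0,"twist":0}])

```text
clock: 29.5
position: [0.4678, 0.0741, 0.1046]
ee_rot: [3.137, -0.007, -0.001]
force: [1.3, -14.3, 3.6]
width: 0.233
gripper_force: 15.0
```

move_arm(motion=[{"tx":-0.002,"ty":-0.002,"tz":0,"twist":0},{"tx":0,"ty":0,"tz":0,"twist":0},{"tx":0,"ty":0,"tz":0,"twist":0}])

```text
clock: 29.8
position: [0.4676, 0.0742, 0.1047]
ee_rot: [3.135, -0.01, 0.003]
force: [8.9, -22.5, -1.5]
width: 0.232
gripper_force: 14.9
```

It has hit the stop (force climbs, no motion). Relieve the load, release, rise.

move_arm(motion=[{"tx":0.002,"ty":0.002,"tz":0,"twist":0},{"tx":0,"ty":0,"tz":0,"twist":0}])

```text
clock: 30.0
position: [0.4678, 0.0741, 0.1046]
ee_rot: [3.137, -0.007, -0.001]
force: [1.0, -14.7, 3.4]
width: 0.233
gripper_force: 15.0
```

move_arm(motion=[{"tx":0,"ty":0,"tz":0,"twist":0},{"tx":0,"ty":0,"tz":0,"twist":0},{"tx":0,"ty":0,"tz":0,"twist":0},{"tx":0,"ty":0,"tz":0,"twist":0},{"tx":0,"ty":0,"tz":-0.04,"twist":0},{"tx":0,"ty":0,"tz":-0.04,"twist":0},{"tx":0,"ty":0,"tz":-0.04,"twist":0},{"tx":0,"ty":0,"tz":-0.04,"twist":0},{"tx":0,"ty":0,"tz":0,"twist":-0.08},{"tx":0,"ty":0,"tz":0,"twist":0},{"tx":0,"ty":0,"tz":0,"twist":0}], gripper=-1)

```text
clock: 31.1
position: [0.4673, 0.0781, 0.264]
ee_rot: [3.136, 0.191, -0.002]
force: [0.6, 0.1, 0.2]
width: 0.998
gripper_force: 0.0
```

```bash
python3 - <<'E'
from h import *
for i in range(2):
  arm.get_image("wrist")
  o=arm.observe();print(o["clock"],o["position"],o["ee_rot"],abs(o["dq"]).max())
  for q,z in dict(lock_pivot=.119,lock_knob=.119,post_grip=.18,gear_hub=.148).items(): find("wrist",q,z,1)
E
```

```text
31.15 [0.46714233 0.07803875 0.26376204] [ 3.13559970e+00  1.91352851e-01 -2.93375693e-03] 0.010312001402260854
wrist lock_pivot 0.56 [286. 144.] [0.5082 0.1132 0.119 ]
wrist lock_knob 0.87 [321. 179.] [0.4774 0.0739 0.119 ]
wrist post_grip 0.93 [137. 233.] [0.4236 0.2297 0.18  ]
wrist gear_hub 0.82 [151.  49.] [0.5756 0.2285 0.148 ]
31.4 [0.46755072 0.07821416 0.26415597] [-3.13550901e+00 -1.94807780e-01  1.83153918e-03] 0.00476499479301378
wrist lock_pivot 0.57 [281. 143.] [0.5094 0.1183 0.119 ]
wrist lock_knob 0.63 [317. 178.] [0.4784 0.078  0.119 ]
wrist post_grip 0.86 [139. 233.] [0.4238 0.228  0.18  ]
wrist gear_hub 0.9 [153.  47.] [0.5777 0.2273 0.148 ]
```

Ten pictures used, so I'll check the stop by feel: nudge the knob from behind with shut fingers.

move_arm(motion=[{"tx":0.034,"ty":0.029,"tz":0,"twist":0},{"tx":0,"ty":0,"tz":0,"twist":0},{"tx":0,"ty":0,"tz":0,"twist":0},{"tx":0,"ty":0,"tz":0,"twist":0},{"tx":0,"ty":0,"tz":0.02,"twist":0},{"tx":0,"ty":0,"tz":0.03,"twist":0},{"tx":0,"ty":0,"tz":0.03,"twist":0},{"tx":0,"ty":0,"tz":0.03,"twist":0},{"tx":0,"ty":0,"tz":0.03,"twist":0},{"tx":0,"ty":0,"tz":0.015,"twist":0},{"tx":0,"ty":0,"tz":0,"twist":0},{"tx":0,"ty":0,"tz":0,"twist":0}], gripper=1)

```text
clock: 32.8
position: [0.5051, 0.0542, 0.1103]
ee_rot: [-3.135, -0.197, -0.0]
force: [0.3, 0.5, -0.2]
width: 0.022
gripper_force: 0.0
```

move_arm(motion=[{"tx":-0.003,"ty":-0.003,"tz":0,"twist":0},{"tx":-0.003,"ty":-0.003,"tz":0,"twist":0},{"tx":-0.003,"ty":-0.003,"tz":0,"twist":0},{"tx":0,"ty":0,"tz":0,"twist":0},{"tx":0,"ty":0,"tz":0,"twist":0}])

```text
clock: 33.3
position: [0.5009, 0.0597, 0.112]
ee_rot: [3.135, 0.191, 0.017]
force: [16.6, -8.2, -6.2]
width: 0.005
gripper_force: 8.1
```

18 N resistance without motion, so the lever is at its stop. Back to the post.

move_arm(motion=[{"tx":0.007,"ty":0.007,"tz":0,"twist":0},{"tx":0,"ty":0,"tz":-0.04,"twist":0},{"tx":0,"ty":0,"tz":-0.04,"twist":0},{"tx":0,"ty":0,"tz":-0.045,"twist":0},{"tx":0,"ty":0,"tz":-0.04,"twist":0},{"tx":-0.0145,"ty":-0.0455,"tz":0,"twist":0},{"tx":-0.0145,"ty":-0.0455,"tz":0,"twist":0},{"tx":-0.0145,"ty":-0.0455,"tz":0,"twist":0},{"tx":-0.0145,"ty":-0.0455,"tz":0,"twist":0},{"tx":0,"ty":0,"tz":0,"twist":0},{"tx":0,"ty":0,"tz":0,"twist":0},{"tx":0,"ty":0,"tz":0,"twist":0}], gripper=-1)

```text
clock: 34.5
position: [0.4231, 0.2277, 0.2749]
ee_rot: [3.135, 0.194, 0.0]
force: [0.3, -0.3, 0.7]
width: 0.981
gripper_force: 0.0
```

```bash
python3 - <<'E'
from h import *
for i in range(2):
  arm.get_image("wrist")
  o=arm.observe();print(o["clock"],o["position"],o["ee_rot"],o["width"])
  for q,z in dict(lock_knob=.119,post_grip=.18).items(): find("wrist",q,z,1)
E
```

```text
34.55 [0.42335259 0.22735211 0.27476262] [3.13495304e+00 1.92329966e-01 1.82643382e-04] 0.9887560977344612
wrist lock_knob 0.71 [466. 154.] [0.4768 0.0755 0.119 ]
wrist post_grip 0.89 [316. 202.] [0.4237 0.2273 0.18  ]
34.7 [0.42333546 0.22759984 0.27466525] [ 3.13538639e+00  1.92125061e-01 -1.17401916e-04] 0.9988437451286669
wrist lock_knob 0.9 [468. 154.] [0.4762 0.0743 0.119 ]
wrist post_grip 0.6 [315. 201.] [0.4247 0.229  0.18  ]
```

move_arm(motion=[{"tx":0.001,"ty":0,"tz":0.03,"twist":0},{"tx":0,"ty":0,"tz":0.03,"twist":0},{"tx":0,"ty":0,"tz":0.03,"twist":0},{"tx":0,"ty":0,"tz":0.022,"twist":0},{"tx":0,"ty":0,"tz":0,"twist":0},{"tx":0,"ty":0,"tz":0,"twist":0},{"tx":0,"ty":0,"tz":0,"twist":0}])

```text
clock: 35.5
position: [0.4246, 0.2294, 0.164]
ee_rot: [-3.135, -0.195, -0.003]
force: [0.6, -0.3, -0.4]
width: 0.999
gripper_force: 0.0
```

move_arm(motion=[{"tx":0,"ty":0,"tz":0,"twist":0},{"tx":0,"ty":0,"tz":0,"twist":0},{"tx":0,"ty":0,"tz":0,"twist":0},{"tx":0,"ty":0,"tz":0,"twist":0},{"tx":0,"ty":0,"tz":0,"twist":0},{"tx":0,"ty":0,"tz":0,"twist":0},{"tx":0,"ty":0,"tz":0,"twist":0},{"tx":0,"ty":0,"tz":0,"twist":0},{"tx":0,"ty":0,"tz":0,"twist":0},{"tx":0,"ty":0,"tz":0,"twist":0},{"tx":0,"ty":0,"tz":0,"twist":0},{"tx":0,"ty":0,"tz":0,"twist":0}], gripper=1, squeeze=50)

```text
clock: 36.7
position: [0.4238, 0.2285, 0.1627]
ee_rot: [3.135, 0.195, -0.0]
force: [-1.1, -2.6, 0.9]
width: 0.234
gripper_force: 50.0
```

move_arm(motion=[{"tx":-0.004,"ty":0,"tz":0,"twist":0},{"tx":-0.004,"ty":0,"tz":0,"twist":0},{"tx":0,"ty":0,"tz":0,"twist":0},{"tx":0,"ty":0,"tz":0,"twist":0},{"tx":0,"ty":0.006,"tz":0,"twist":0},{"tx":0,"ty":0.006,"tz":0,"twist":0},{"tx":0,"ty":0.006,"tz":0,"twist":0},{"tx":0,"ty":0.003,"tz":0,"twist":0},{"tx":0,"ty":0,"tz":0,"twist":0},{"tx":0,"ty":0,"tz":0,"twist":0}])

```text
clock: 37.7
position: [0.421, 0.207, 0.1628]
ee_rot: [-3.134, -0.194, -0.006]
force: [11.9, 0.3, -10.1]
width: 0.232
gripper_force: 50.0
```

move_arm(motion=[{"tx":-0.0,"ty":0.001,"tz":0,"twist":0},{"tx":0.008,"ty":0,"tz":0,"twist":0},{"tx":0.008,"ty":0,"tz":0,"twist":0},{"tx":0.008,"ty":0,"tz":0,"twist":0},{"tx":0.008,"ty":0,"tz":0,"twist":0},{"tx":0.008,"ty":0,"tz":0,"twist":0},{"tx":0.005,"ty":0,"tz":0,"twist":0},{"tx":0,"ty":0,"tz":0,"twist":0},{"tx":0,"ty":0,"tz":0,"twist":0},{"tx":0,"ty":0,"tz":0,"twist":0}])

```text
clock: 38.7
position: [0.4638, 0.212, 0.1628]
ee_rot: [-3.135, -0.196, -0.002]
force: [5.5, 2.8, -5.3]
width: 0.229
gripper_force: 50.0
```

move_arm(motion=[{"tx":0.002,"ty":0,"tz":0,"twist":0},{"tx":0,"ty":0,"tz":0,"twist":0},{"tx":0,"ty":0,"tz":0,"twist":0},{"tx":0,"ty":0,"tz":0,"twist":0}])

```text
clock: 39.1
position: [0.4643, 0.212, 0.1627]
ee_rot: [3.135, 0.197, -0.002]
force: [-5.4, -0.4, 4.1]
width: 0.231
gripper_force: 50.0
```

At the home stop. Release and rise.

move_arm(motion=[{"tx":0,"ty":0,"tz":0,"twist":0},{"tx":0,"ty":0,"tz":0,"twist":0},{"tx":0,"ty":0,"tz":0,"twist":0},{"tx":0,"ty":0,"tz":0,"twist":0},{"tx":0,"ty":0,"tz":0,"twist":0},{"tx":0,"ty":0,"tz":-0.03,"twist":0},{"tx":0,"ty":0,"tz":-0.04,"twist":0},{"tx":0,"ty":0,"tz":-0.04,"twist":0},{"tx":0,"ty":0,"tz":-0.04,"twist":0},{"tx":0,"ty":0,"tz":0,"twist":0},{"tx":0,"ty":0,"tz":0,"twist":0},{"tx":0,"ty":0,"tz":0,"twist":0}], gripper=-1)

```text
clock: 40.3
position: [0.4648, 0.2114, 0.3116]
ee_rot: [3.135, 0.195, -0.002]
force: [0.2, -0.0, -0.4]
width: 0.998
gripper_force: 0.0
```

```bash
python3 - <<'E'
from h import *
o=arm.observe();print(o["clock"],o["position"],o["force"],o["width"])
for i in range(2):
  arm.get_image("wrist")
  for q,z in dict(lock_knob=.119,post_grip=.18,probe_tip=.1,gear_hub=.148,gear_gap=.13).items(): find("wrist",q,z,1)
arm.get_image("scene")
for q,z in dict(gear_gap=.13,gear_hub=.148,step_block=.02,spanner=0).items(): find("scene",q,z,1)
E
```

```text
40.3 [0.46476961 0.2113557  0.31156953] [ 0.23738265 -0.03270606 -0.43140236] 0.9984945093398137
wrist lock_knob 0.95 [433. 180.] [0.4791 0.0717 0.119 ]
wrist post_grip 0.88 [315. 190.] [0.4659 0.2122 0.18  ]
wrist probe_tip 0.58 [316. 146.] [0.5002 0.2161 0.1   ]
wrist gear_hub 0.81 [315.  71.] [0.5779 0.2267 0.148 ]
wrist gear_gap 0.94 [314. 148.] [0.5011 0.218  0.13  ]
wrist lock_knob 0.62 [431. 181.] [0.4787 0.0739 0.119 ]
wrist post_grip 0.88 [314. 192.] [0.4637 0.2133 0.18  ]
wrist probe_tip 0.75 [316. 147.] [0.4996 0.2161 0.1   ]
wrist gear_hub 0.66 [314.  74.] [0.5757 0.2278 0.148 ]
wrist gear_gap 0.79 [310. 146.] [0.5034 0.2235 0.13  ]
scene gear_gap 0.96 [395. 159.] [0.5112 0.2195 0.13  ]
scene gear_hub 0.97 [412. 163.] [0.5781 0.2146 0.148 ]
scene step_block 0.65 [409. 195.] [0.5889 0.2152 0.02  ]
scene spanner 0.74 [319. 245.] [ 0.5329 -0.1576  0.    ]
```

The post and probe tip are home, the gap is in front of the probe, and the lever is still at its stop.

```bash
python3 -c "
from cell import arm
print(arm.sign_off())"
```

```text
the job is handed in; nothing more can be done
None
```

I handed the job in at about 41 s. The gap is in front of the probe to within about half a degree, the lock lever is at its stop, the probe is home and the arm is touching nothing. I didn't re-check the step block and spanner at the end, but no move knowingly touched either one.

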